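Hang the slotted earring panel on the display stand

ROBOT

A 7-joint arm with a two-finger parallel gripper is mounted at the origin on the work surface. World frame = base frame: x ahead of the robot, y to its left, z up, the work surface at z = 0. Lengths are in mm, angles in rad, forces in N, time in s.
With the tool pointing down it reaches from about 400 to 875 mm from the base axis. Payload 6.5 kg.
Tool frame: the origin (TCP) lies midway between the tips of the shut fingers; the grasp point (between the pads) lies 19 mm behind it (env.grip_point_offset is the distance from the TCP to the grasp point, in mm); z points along the fingers, x is the direction in which the jaws open and shut, and the axes are right-handed (so a half turn about z gives the same grasp; the last joint's range is limited). The gripper opens to 88 mm and grips with 3 to 60 N. Pads are 18 mm wide; open, the fingers measure 123 mm over their backs; the gripper's body (75 mm by 187 mm) begins 45 mm behind the grasp point.
Start: joints at [1.159, 0.536, -0.004, 1.538, 0.003, 1.067, -0.071], TCP at [220.313, -611.517, 238.716] pointing down, gripper open.
Joint ranges: [-2.7, 2.7], [-0.37, 2.16], [-1.27, 1.26], [0.24, 2.4], [-1.31, 4.45], [0.19, 1.91], [-2.76, 2.76]. Speed limits (rad/s): [2.39, 2.39, 3.14, 3.14, 3.14, 3.14, 3.14].

INTERFACE

Orientations are given as a 3x3 rotation matrix whose columns are the frame's x, y, z axes.
In Python, from plant import env, camera, order gives the robot as it stands.
- The arm moves only by the tool play_rows, never from a script. Its arguments are lists of equal length, an entry for each row: "translation": the shift along the tool's x, y, z in mm, a list of three; "angular": the turn, a rotation vector about the tool's x, y, z in rad, a list of three. In form: {"translation": [[dx, dy, dz], ...], "angular": [[wx, wy, wz], ...]}. A call has 1 to 8 rows; each row shifts and turns the commanded pose from where the row before left it, along the tool's axes as they then stand; what a row does not reach is not made up. A row lasts 1/10 s, in which the tool goes at most 50 mm and 8.59 degrees, less where a joint would pass 70% of its speed; a pose out of reach is approached as far as the arm can. A call with a gripper value outside its range is refused whole. "gripper" is the closure, from -1 (fully open) to 1 (shut), so that 0 is half open, set as the call begins (left out, the last holds). The fingers move at their own pace and stop on an object; "grip_force" is the grip in N (left out, the last holds). Time passes only in rows, so rows that do not move let the fingers close. It gives the time, the measured TCP pose, the force and the opening at its end, in the units of the state.
- env.get_obs(): the state, without advancing time (a new reading comes with each control period).
- camera(name): name is "scene" or "side" or "wrist"; returns a dict with "pixels" (384x512x3 uint8, red, green, blue), "vertical_fov" (degrees; the focal length in pixels is half the picture's height over the tangent of half this angle, whatever the lens; pixels are square), "cx", "cy" (the principal point, pixels), "dist" ([k1, k2, p1, p2, k3] as OpenCV has them; the pictures are not rectified), "R" (3x3) and "t" (3): a world point X has camera coordinates R X + t; the wrist camera has in their place "tool_from_camera" (4x4, takes a point from camera to tool coordinates, whose origin is the TCP and whose axes are the tool frame's). Camera axes: x right, y down, z forward; pixel columns grow to the right and rows downward; lengths in mm; the calibration is good to about 2 mm. A picture is of the moment at which its call begins: read the wrist's pose just before it. There is no depth.
- order.job_done(): hands the job in, once; it reports no verdict.
The state is a dict: "t": time; "joints": joint angles; "qd": joint speeds; "effort": joint torques, N m; "ee_pos": TCP position; "tcp_rot": TCP orientation; "contact_force": force on the tool from outside, world axes, zero at the start; "moment": the same for the moment, N m; "gripper_width": finger opening in mm.
Only numpy, scipy, OpenCV 4.12 (cv2) and the standard library are available. Lean on these libraries where they do the work, as an engineer would, in place of code of your own. Each camera call takes 0.05 s, during which the arm holds its last target.

TASK

Take the black earring panel whose slot is open at the side out of its wooden block and hang it on the brass pin of the display stand: slide the slot sideways over the pin, between the post and the disc head, and let the panel down so that it hangs freely and about upright from the pin with the pin in the notch at the top of the slot. Leave the other panel, with the closed window, standing in its block.

Things in the scene. Friction and masses are not known exactly. Their poses are not given: they have to be found in the camera images.
- slot_panel_center (a point): Centre of the loose black panel with the open slot, 140 g, upright: 164 mm tall, 10 mm thick along x, width along y, z up. Studded lower part 100 mm wide; neck 76 wide from 18 below to 30 above this centre; plain grip tab 44 wide from 30 to 82 above it. Starts 25 mm deep in a 15 mm groove of a fixed dark block (66 x 130 mm, 35 high, groove floor 10 mm above bench): lift straight up.
- slot_notch (a point): On the same panel and axes, 15 mm above its centre: where the pin's centre line lies once it hangs. The slot goes through the thickness, open at the neck's -y edge (38 mm from here), closed end 14 mm to +y of here; 30 mm high, from 33 mm to 3 mm below this point. A notch in its top (14 mm either side of here) ends 5 mm above this point.
- window_panel_center (a point): Centre of the other black panel: same outline, size, axes, mass and block, but its opening is a closed window with no mouth at the side, so it cannot go on the pin. The two may stand in either order. It stays in its block; its top is 174 mm above the bench, so pass over it or around it.
- pin_mid (a point): Middle of the level brass pin of the fixed wooden stand, 135 mm above the bench, 10 mm thick, along x; y level across, z up. Free from x -50 mm (post, 40 wide, 155 mm high) to +48 (disc head, 40 mm across). Stand foot 14 mm high, 110 wide in y. The panel goes on along y, its thickness along the pin; 130 mm clear either side. A gift box, ring cone and hammer, under 75 mm high, lie out of the way.
Mind the look-alikes: they are no part of the job. What is shaped like the part that bears slot_panel_center but purple is not meant. Of the things shaped like the part that bears pin_mid, the wooden one is meant.

How it is judged:
By the outcome, as a careful person would: the job done as asked, in the order asked, and still so for the second after the job is handed in, with the robot touching nothing.
It also fails if it takes over 42 s, if anything falls off the work surface, if the arm or the gripper's body presses on something with over 40 N, if the wrist force passes 120 N, or if a joint passes its speed limit or range.

## Working session

There is one attempt and no reset: what is moved stays moved. The work goes in short steps, Python scripts to look and compute and a tool call to move; the robot and the scene stay as the last step left them, time stands still between calls to the robot, and variables do not carry over. Pictures are saved under pics/ and viewed, and the job is handed in when it is done.

Besides the shell and the picture viewer there is one more tool, called as name(argument=value, ...) on one line, values as JSON. play_rows: Moves the arm, as the interface text tells. Its arguments: {"type":"object","properties":{"translation":{"type":"array"},"angular":{"type":"array"},"gripper":{"type":"number"},"grip_force":{"type":"number"}},"required":["translation","angular"]}

```bash
ls; mkdir -p pics; python3 - <<'E'
from plant import env,camera,order
import cv2,json,numpy as np
print(env.get_obs())
for n in ("scene","side","wrist"):
    c=camera(n); cv2.imwrite(f"pics/{n}0.png",c["pixels"][:,:,::-1]); 
    print({k:v for k,v in c.items() if k!="pixels"})
E
```

```text
pics
{'t': 0.0, 'joints': array([ 1.1587867 ,  0.53719386, -0.00441844,  1.53886846,  0.00264013,
        1.06731029, -0.07120942]), 'qd': array([ 0.00099775, -0.00024266, -0.00040782, -0.0006856 ,  0.00087375,
        0.00096261, -0.00091187]), 'effort': array([-1.29453867e-03, -5.70974958e+01,  9.90313925e-01, -2.51601130e+01,
       -5.63284534e-02,  1.78432051e-02,  1.54980435e-04]), 'ee_pos': array([ 220.0725181 , -610.94874968,  237.82316223]), 'tcp_rot': array([[ 3.39018540e-01, -9.40779382e-01, -7.63737174e-04],
       [-9.40778034e-01, -3.39019355e-01,  1.60222616e-03],
       [-1.76626302e-03,  1.75322784e-04, -9.99998425e-01]]), 'contact_force': array([-0.30311302, -0.03079655, -0.38286831]), 'moment': array([-0.03723052,  0.02989377,  0.01380006]), 'gripper_width': 87.94543192214279}
{'vertical_fov': 48.571957143343575, 'cx': 255.5543310313728, 'cy': 193.63577623359416, 'dist': array([-0.0520866,  0.       ,  0.       ,  0.       ,  0.       ]), 'R': array([[-0.71260178,  0.70153811,  0.00655658],
       [ 0.58368656,  0.59802494, -0.54925055],
       [-0.38924119, -0.387
[... 290 characters left out ...]
 0.01468625],
       [-0.45774772,  0.58844949, -0.66647897],
       [ 0.39358638, -0.53805173, -0.74537916]]), 't': array([ 407.98077973,  300.36989282, 1028.71401391])}
{'vertical_fov': 61.5097666170332, 'cx': 258.3949382326709, 'cy': 190.31624427935998, 'dist': array([-0.00994916,  0.        ,  0.        ,  0.        ,  0.        ]), 'tool_from_camera': array([[ 9.99999093e-01, -8.70428336e-04, -1.02752060e-03,
         1.18079386e-01],
       [ 1.14352582e-03,  9.51846214e-01,  3.06573771e-01,
        -7.88639957e+01],
       [ 7.11191095e-04, -3.06574668e-01,  9.51846346e-01,
        -1.46451957e+02],
       [ 0.00000000e+00,  0.00000000e+00,  0.00000000e+00,
         1.00000000e+00]])}
```

View pics/scene0.png

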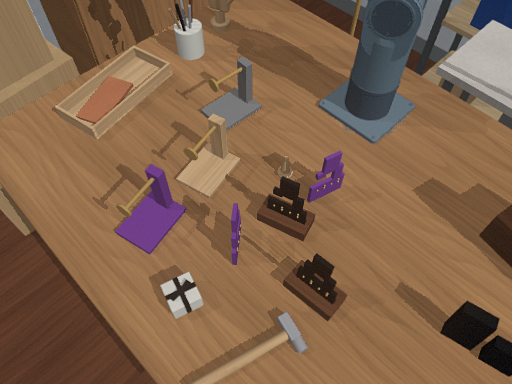

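View pics/side0.png

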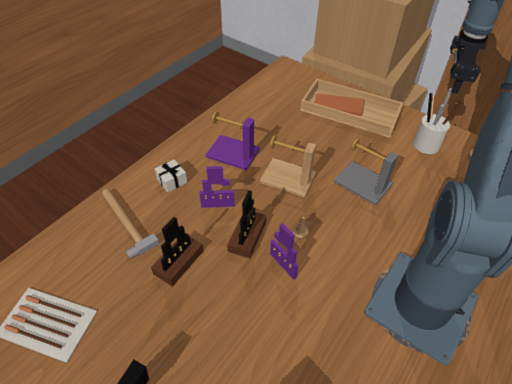

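View pics/wrist0.png

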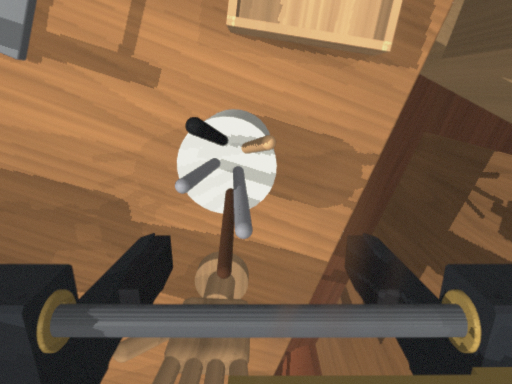

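```bash
python3 - <<'E'
import cv2,numpy as np
a=cv2.imread("pics/scene0.png");b=cv2.imread("pics/side0.png")
def z(i,x0,y0,w,h,s): return cv2.resize(i[y0:y0+h,x0:x0+w],None,fx=s,fy=s,interpolation=cv2.INTER_CUBIC)
f=lambda i:np.clip(i.astype(float)*1.0,0,255).astype(np.uint8)
def br(i): return (255*(i/255.)**0.6).astype(np.uint8)
cv2.imwrite("pics/c1.png",br(np.hstack([z(a,250,165,100,160,3.7),z(b,145,180,130,108,3.7*1.6/1.08*0.73)[:592]]) if 0 else z(a,250,165,110,160,3.7)))
cv2.imwrite("pics/c2.png",br(z(b,145,180,130,108,5.5)))
cv2.imwrite("pics/c3.png",br(z(a,165,105,90,100,5.8)))
cv2.imwrite("pics/c4.png",br(z(b,255,125,75,80,7)))
E
```

```text
(no output)
```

View pics/c1.png

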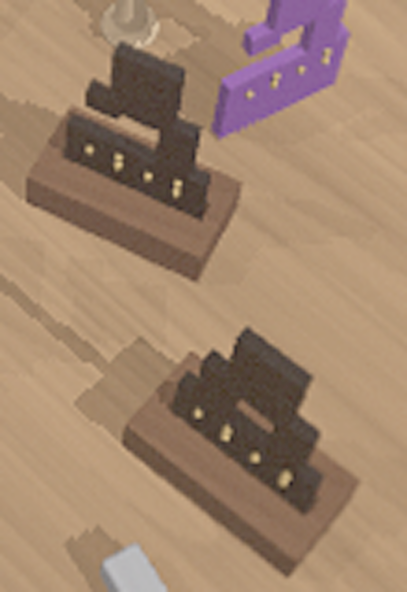

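View pics/c2.png

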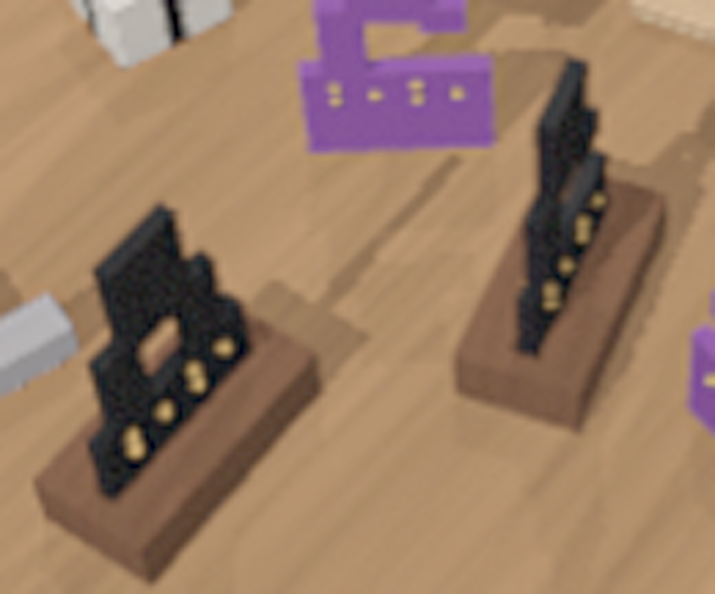

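View pics/c3.png

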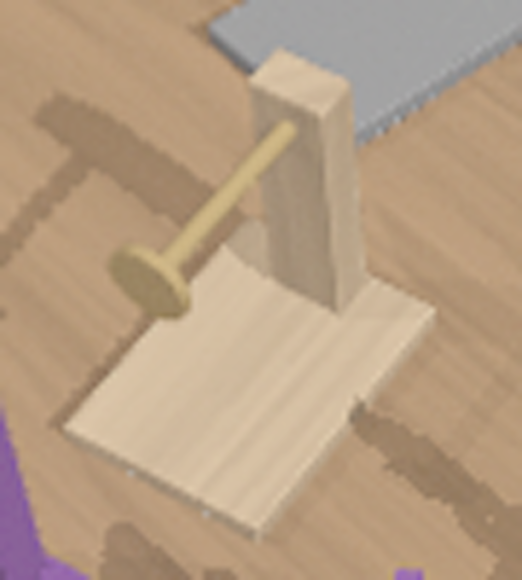

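View pics/c4.png

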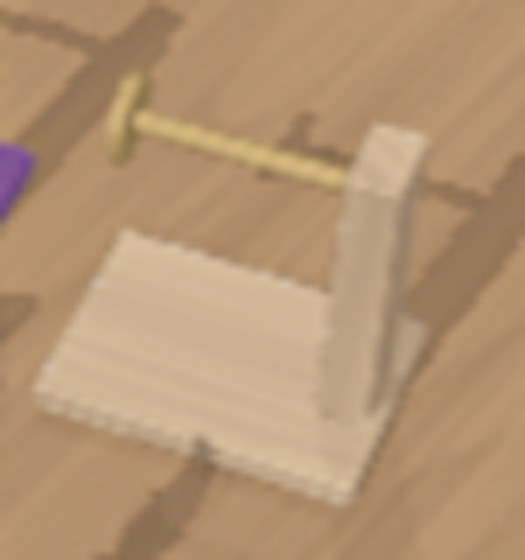

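```bash
cat > h.py <<'E'
import cv2,numpy as np
from scipy.optimize import least_squares,minimize
def K(c):
    f=192/np.tan(np.radians(c["vertical_fov"]/2)); return np.array([[f,0,c["cx"]],[0,f,c["cy"]],[0,0,1]])
def proj(c,X):
    X=np.atleast_2d(np.asarray(X,float)); return cv2.projectPoints(X,cv2.Rodrigues(c["R"])[0],c["t"],K(c),c["dist"])[0][:,0]
def ray(c,p,z):
    u=cv2.undistortPoints(np.array([[p]],float),K(c),c["dist"])[0,0]
    d=c["R"].T@np.array([u[0],u[1],1]); o=-c["R"].T@c["t"]; s=(z-o[2])/d[2]; return o+s*d
def T(x,y,z,yaw,P):
    c,s=np.cos(yaw),np.sin(yaw); P=np.asarray(P,float); return np.c_[x+c*P[:,0]-s*P[:,1],y+s*P[:,0]+c*P[:,1],z+P[:,2]]
def wristcam(c,o):
    M=c["tool_from_camera"]; Rw=o["tcp_rot"]@M[:3,:3]; tw=o["tcp_rot"]@M[:3,3]+o["ee_pos"]
    c=dict(c); c["R"]=Rw.T; c["t"]=-Rw.T@tw; return c
OUT=[(-38,-18),(-50,-18),(-50,-57),(50,-57),(50,-18),(38,-18),(38,30),(22,30),(22,82),(-22,82),(-22,30),(-38,30),(-38,12),(-14,12),(-14,20),(14,20),(14,-18),(-38,-18)]
E
cat > fit.py <<'E'
from h import *
from plant import camera
C={n:camera(n) for n in("scene","side")}
q1=lambda p:(250+p[0]/3.7-.37,165+p[1]/3.7-.37); q2=lambda p:(145+p[0]/5.5-.41,180+p[1]/5.5-.41)
q3=lambda p:(165+p[0]/5.8-.41,105+p[1]/5.8-.41); q4=lambda p:(255+p[0]/7-.43,125+p[1]/7-.43)
S,D=C["scene"],C["side"]
bl=[("bl",ray(S,q1((68,108)),35)),("br",ray(S,q1((242,183)),35)),("fl",ray(S,q1((28,180)),35)),("flb",ray(S,q1((28,208)),0)),("frb",ray(S,q1((198,282)),0)),
("s l",ray(D,q2((458,355)),35)),("s f",ray(D,q2((580,400)),35)),("s r",ray(D,q2((665,195)),35))]
for n,p in bl: print(n,p.round(1))
print("pin near post",ray(S,q3((290,127)),135).round(1),"head",ray(S,q3((165,262)),135).round(1),"side post",ray(D,q4((348,180)),135).round(1),"head",ray(D,q4((140,122)),135).round(1))
for n,q,c,ps in (("scene",q3,S,[(65,428),(258,535),(433,313)]),("side",q4,D,[(125,232),(35,390),(345,490),(425,322)])):
    print("foot",n,[ray(c,q(p),14).round(1).tolist() for p in ps])
E
python3 fit.py
```

```text
bl [463.9  32.   35. ]
br [423.2 155.9  35. ]
fl [524.3  53.8  35. ]
flb [525.3  55.2   0. ]
frb [483.8 175.4   0. ]
s l [483.2 171.4  35. ]
s f [420.8 155.5  35. ]
s r [462.   31.3  35. ]
pin near post [ 464.1 -162.7  135. ] head [ 552.2 -142.4  135. ] side post [ 470.1 -165.1  135. ] head [ 559.1 -140.7  135. ]
foot scene [[595.2, -184.7, 14.0], [570.1, -77.8, 14.0], [427.3, -114.7, 14.0]]
foot side [[593.7, -186.3, 14.0], [566.6, -80.4, 14.0], [425.8, -115.9, 14.0], [451.8, -223.0, 14.0]]
```

```bash
cat > plan.py <<'E'
from h import *
from scipy.spatial.transform import Rotation as Ro
def rows(o,pos,yaw,n,polar=False,dec=0,):
    """rows from current to target: tool down with tool x at yaw"""
    p0=np.array(o["ee_pos"]);R0=o["tcp_rot"]; y=yaw
    Rt=np.array([[np.cos(y),np.sin(y),0],[np.sin(y),-np.cos(y),0],[0,0,-1]])
    w=Ro.from_matrix(R0.T@Rt).as_rotvec(); p=p0;R=R0;tr=[];an=[]
    for i in range(1,n+1):
        s=i/n
        if polar:
            a0,a1=np.arctan2(p0[1],p0[0]),np.arctan2(pos[1],pos[0]); r0,r1=np.hypot(*p0[:2]),np.hypot(*pos[:2])
            a=a0+s*(a1-a0); r=r0+s*(r1-r0); q=np.array([r*np.cos(a),r*np.sin(a),p0[2]+min(1,3*s)*(pos[2]-p0[2])])
        else: q=p0+s*(np.array(pos)-p0)
        t=R.T@(q-p); tr.append(t.round(dec).tolist()); an.append((w/n).round(4).tolist())
        p=p+R@tr[-1]; R=R@Ro.from_rotvec(an[-1]).as_matrix()
    print("tr",tr);print("an",an);print("end",p.round(1))
E
python3 - <<'E'
from plan import *; from plant import env
rows(env.get_obs(),[473,103.5,270],0.32,20,True)
E
```

```text
tr [[-10.0, -46.0, -5.0], [-10.0, -46.0, -4.0], [-9.0, -45.0, -5.0], [-9.0, -44.0, -5.0], [-9.0, -44.0, -5.0], [-9.0, -44.0, -4.0], [-8.0, -43.0, -4.0], [-9.0, -42.0, 0.0], [-8.0, -42.0, 0.0], [-8.0, -41.0, 0.0], [-7.0, -41.0, 1.0], [-8.0, -40.0, -0.0], [-7.0, -39.0, -0.0], [-7.0, -39.0, -0.0], [-7.0, -39.0, -0.0], [-7.0, -37.0, -0.0], [-6.0, -38.0, -0.0], [-6.0, -36.0, -0.0], [-7.0, -37.0, -0.0], [-6.0, -35.0, -0.0]]
an [[-0.0, 0.0, -0.0772], [-0.0, 0.0, -0.0772], [-0.0, 0.0, -0.0772], [-0.0, 0.0, -0.0772], [-0.0, 0.0, -0.0772], [-0.0, 0.0, -0.0772], [-0.0, 0.0, -0.0772], [-0.0, 0.0, -0.0772], [-0.0, 0.0, -0.0772], [-0.0, 0.0, -0.0772], [-0.0, 0.0, -0.0772], [-0.0, 0.0, -0.0772], [-0.0, 0.0, -0.0772], [-0.0, 0.0, -0.0772], [-0.0, 0.0, -0.0772], [-0.0, 0.0, -0.0772], [-0.0, 0.0, -0.0772], [-0.0, 0.0, -0.0772], [-0.0, 0.0, -0.0772], [-0.0, 0.0, -0.0772]]
end [472.8 103.3 269.7]
```

Candidates in the scene picture: the black open panel (287,205), black windowed one (316,283), purple ones (327,178) and (236,233). The black open panel was confirmed in the crop, mouth facing left (world -y). For stands: wood (207,155), purple (150,210), grey (232,95); the wooden one is meant.

play_rows(translation=[[-10,-46,-5],[-10,-46,-5],[-9,-45,-5],[-9,-44,-5],[-9,-44,-5],[-9,-44,-4],[-8,-43,-3],[-9,-42,0]], angular=[[0,0,-0.077],[0,0,-0.077],[0,0,-0.077],[0,0,-0.077],[0,0,-0.077],[0,0,-0.077],[0,0,-0.077],[0,0,-0.077]], gripper=-1)

```text
t: 1.05
ee_pos: [466.4, -351.2, 271.2]
tcp_rot: [[0.822, -0.569, 0.001], [-0.569, -0.822, -0.001], [0.001, -0.0, -1.0]]
contact_force: [0.1, -0.1, -0.2]
gripper_width: 87.9
```

play_rows(translation=[[-8,-42,0],[-8,-41,0],[-7,-41,0],[-8,-40,0],[-7,-39,0],[-7,-39,0],[-7,-39,0],[-7,-37,0]], angular=[[0,0,-0.077],[0,0,-0.077],[0,0,-0.077],[0,0,-0.077],[0,0,-0.077],[0,0,-0.077],[0,0,-0.077],[0,0,-0.077]])

```text
t: 1.85
ee_pos: [516.5, -36.5, 270.8]
tcp_rot: [[1.0, 0.011, 0.0], [0.011, -1.0, 0.0], [0.0, -0.0, -1.0]]
contact_force: [0.5, 0.5, -0.6]
gripper_width: 88.3
```

play_rows(translation=[[-6,-38,0],[-6,-36,0],[-7,-37,0],[-6,-35,0],[0,0,0],[0,0,0]], angular=[[0,0,-0.078],[0,0,-0.078],[0,0,-0.078],[0,0,-0.078],[0,0,0],[0,0,0]])

```text
t: 2.45
ee_pos: [474.0, 103.1, 270.8]
tcp_rot: [[0.949, 0.314, 0.0], [0.314, -0.949, -0.0], [0.0, 0.0, -1.0]]
contact_force: [0.8, -0.1, 0.4]
gripper_width: 88.1
```

```bash
python3 - <<'E'
from h import *; from plant import env,camera
o=env.get_obs(); c=camera("wrist"); cv2.imwrite("pics/w1.png",c["pixels"][:,:,::-1]); c=wristcam(c,o)
im=c["pixels"][:,:,::-1].copy(); 
for dx in(-5,5):
    P=proj(c,T(473.4,103.5,92,.32,[(dx,y,z) for y,z in OUT]))
    cv2.polylines(im,[P.astype(int)],True,(0,255,255),1)
cv2.imwrite("pics/w1o.png",im); s=camera("scene");cv2.imwrite("pics/s1.png",s["pixels"][:,:,::-1])
print(o["ee_pos"],o["tcp_rot"][:,0],o["joints"],o["t"])
E
```

```text
[473.99903361 103.08694448 270.77980646] [9.49261344e-01 3.14488312e-01 5.55594463e-05] [ 0.22467576  0.27578987 -0.62567124  1.89955565  0.18827236  1.02446482
 -0.16157011] 2.45
```

View pics/w1o.png

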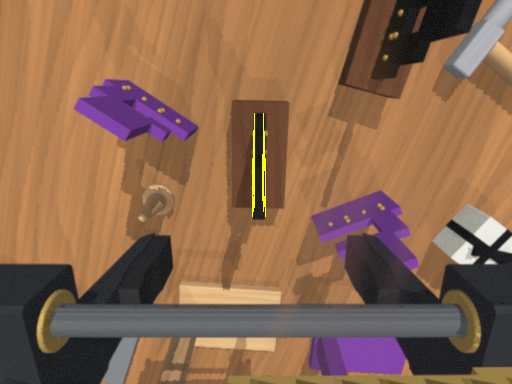

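```bash
python3 - <<'E'
import cv2,numpy as np
a=np.hstack([cv2.resize(cv2.imread(f)[90:230,215:305],None,fx=4,fy=4,interpolation=cv2.INTER_CUBIC) for f in("pics/w1.png","pics/w1o.png")])
cv2.imwrite("pics/w1z.png",(255*(a/255.)**.5).astype(np.uint8))
E
```

```text
(no output)
```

View pics/w1z.png

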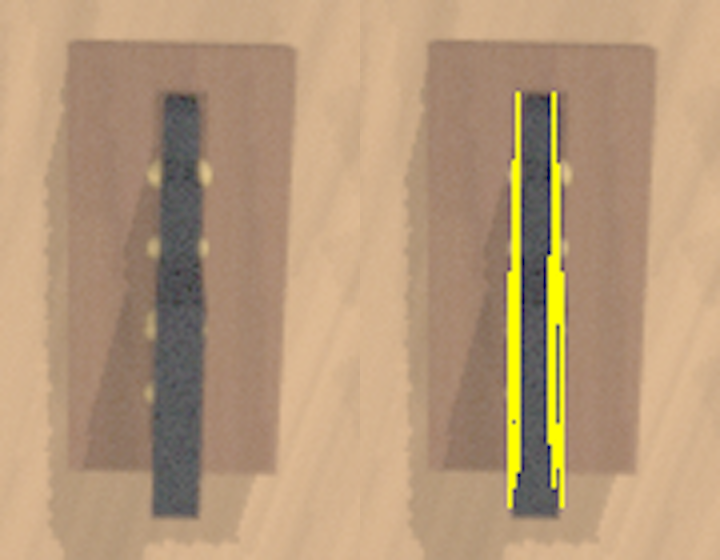

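play_rows(translation=[[0,0,35],[0,0,40],[0,0,30],[0,0,16],[0,0,9],[0,0,0],[0,0,0]], angular=[[0,0,0],[0,0,0],[0,0,0],[0,0,0],[0,0,0],[0,0,0],[0,0,0]])

```text
t: 3.25
ee_pos: [474.8, 102.6, 141.3]
tcp_rot: [[0.95, 0.313, 0.001], [0.313, -0.95, 0.0], [0.001, 0.0, -1.0]]
contact_force: [-0.3, -0.2, 0.5]
gripper_width: 88.3
```

play_rows(translation=[[0,0,0],[0,0,0],[0,0,0],[0,0,0],[0,0,0],[0,0,0],[0,0,0],[0,0,0]], angular=[[0,0,0],[0,0,0],[0,0,0],[0,0,0],[0,0,0],[0,0,0],[0,0,0],[0,0,0]], gripper=1, grip_force=25)

```text
t: 4.05
ee_pos: [474.1, 102.9, 140.7]
tcp_rot: [[0.95, 0.314, -0.0], [0.314, -0.95, -0.0], [-0.0, -0.0, -1.0]]
contact_force: [0.3, 0.9, 0.1]
gripper_width: 26.3
```

play_rows(translation=[[0,0,0],[0,0,0],[0,0,0],[0,0,0],[0,0,0]], angular=[[0,0,0],[0,0,0],[0,0,0],[0,0,0],[0,0,0]])

```text
t: 4.55
ee_pos: [474.1, 102.9, 140.7]
tcp_rot: [[0.95, 0.314, -0.0], [0.314, -0.95, -0.0], [-0.0, -0.0, -1.0]]
contact_force: [-0.4, 0.4, -0.2]
gripper_width: 9.7
```

play_rows(translation=[[0,0,-5],[0,0,-15],[0,0,-25],[0,0,-35],[0,0,-40],[0,0,-35],[0,0,-20],[0,0,-5]], angular=[[0,0,0],[0,0,0],[0,0,0],[0,0,0],[0,0,0],[0,0,0],[0,0,0],[0,0,0]])

```text
t: 5.35
ee_pos: [475.1, 103.3, 323.2]
tcp_rot: [[0.95, 0.314, 0.004], [0.314, -0.95, 0.0], [0.004, 0.001, -1.0]]
contact_force: [1.4, 0.9, -0.6]
gripper_width: 9.9
```

```bash
cat > ov.py <<'E'
import sys
from h import *; from plant import env,camera
def ov(name,zc=48,tag="",dy=0):
    o=env.get_obs(); e=o["ee_pos"]; yaw=np.arctan2(o["tcp_rot"][1,0],o["tcp_rot"][0,0])
    for n in("scene","side"):
        c=camera(n); im=c["pixels"][:,:,::-1]; 
        # pin line
        L=proj(c,T(512,-151,135,.2535,[(-50,0,0),(48,0,0)])); P=proj(c,T(e[0],e[1],e[2]-zc,yaw,[(5,y+dy,z) for y,z in OUT])); Q=proj(c,T(e[0],e[1],e[2]-zc,yaw,[(-5,y+dy,z) for y,z in OUT]))
        m=P.mean(0).astype(int); x0,y0=max(0,m[0]-60),max(0,m[1]-65); s=5
        a=cv2.resize(im[y0:y0+110,x0:x0+75 if 0 else x0+120],None,fx=s,fy=s,interpolation=cv2.INTER_CUBIC); a=(255*(a/255.)**.6).astype(np.uint8)
        cv2.imwrite(f"pics/{name}_{n}_raw.png",a)
        for pts,col in((P,(0,255,255)),(Q,(255,255,0)),(L,(0,0,255))): cv2.polylines(a,[((pts-[x0,y0]+.5)*s).astype(int)],pts is not L,col,1)
        cv2.imwrite(f"pics/{name}_{n}.png",a)
    print(o["t"],e,yaw,o["gripper_width"])
E
python3 -c "
from ov import *; ov('l1')"
```

```text
5.35 [475.09478227 103.27286572 323.17532481] 0.3189487535949752 9.926291893711761
```

View pics/l1_scene.png

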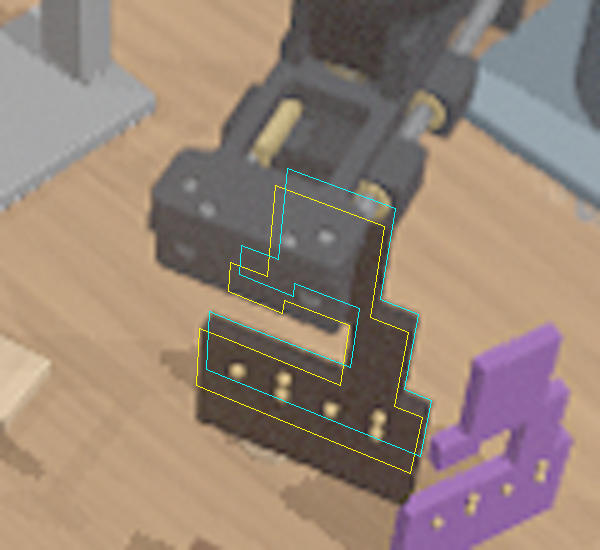

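View pics/l1_side.png

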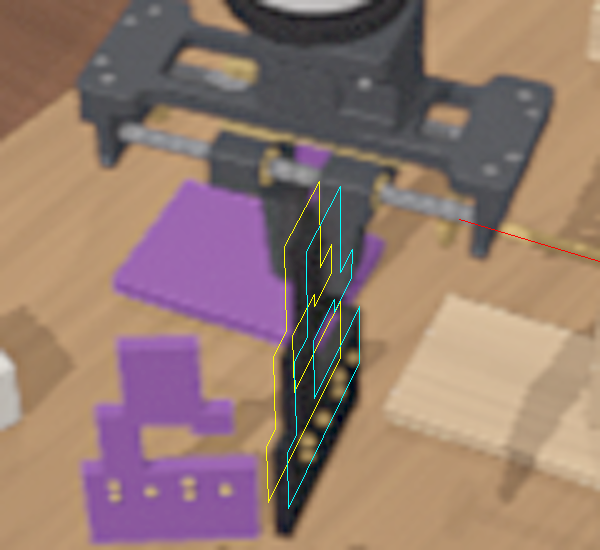

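```bash
python3 - <<'E'
from plan import *; from plant import env
rows(env.get_obs(),[492,-73.5,322],0.2535,7)
E
```

```text
tr [[-5.0, 25.0, -0.0], [-6.0, 24.0, -0.0], [-5.0, 25.0, -0.0], [-4.0, 25.0, -1.0], [-5.0, 25.0, 0.0], [-4.0, 25.0, 0.0], [-4.0, 25.0, -0.0]]
an [[0.0001, -0.0001, 0.0093], [0.0001, -0.0001, 0.0093], [0.0001, -0.0001, 0.0093], [0.0001, -0.0001, 0.0093], [0.0001, -0.0001, 0.0093], [0.0001, -0.0001, 0.0093], [0.0001, -0.0001, 0.0093]]
end [492.4 -73.4 321.9]
```

play_rows(translation=[[-3,10,0],[-5,25,0],[-5,30,0],[-6,35,0],[-5,35,0],[-5,25,0],[-4,14,0],[0,0,0]], angular=[[0,0,0.005],[0,0,0.01],[0,0,0.01],[0,0,0.01],[0,0,0.01],[0,0,0.01],[0,0,0.01],[0,0,0]])

```text
t: 6.25
ee_pos: [491.8, -75.4, 319.4]
tcp_rot: [[0.969, 0.248, -0.003], [0.248, -0.969, -0.0], [-0.002, -0.001, -1.0]]
contact_force: [-0.1, 0.6, -0.8]
gripper_width: 9.9
```

play_rows(translation=[[0,0,15],[0,0,25],[0,0,30],[0,0,30],[0,0,20],[0,0,15],[0,0,0],[0,0,0]], angular=[[0,0,0],[0,0,0],[0,0,0],[0,0,0],[0,0,0],[0,0,0],[0,0,0],[0,0,0]])

```text
t: 7.05
ee_pos: [492.7, -71.9, 185.9]
tcp_rot: [[0.967, 0.253, -0.0], [0.253, -0.967, 0.001], [-0.0, -0.001, -1.0]]
contact_force: [0.7, 0.0, -1.6]
gripper_width: 9.5
```

```bash
python3 -c "
from ov import *; ov('l2')"
```

```text
7.05 [492.69380344 -71.88215086 185.88175975] 0.25588975176498446 9.523945097556956
```

View pics/l2_scene.png

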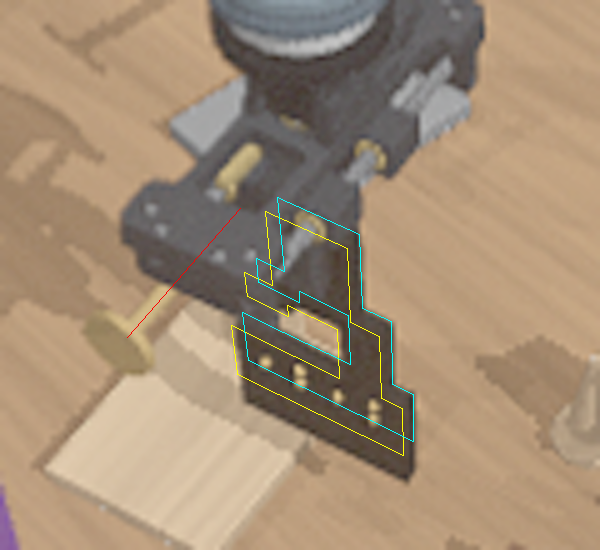

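View pics/l2_side.png

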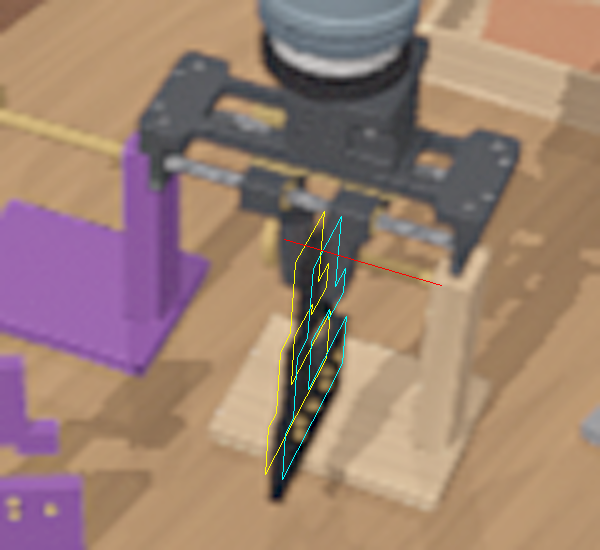

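play_rows(translation=[[0,8,0],[0,10,0],[0,10,0],[0,10,0],[0,10,0],[0,5,0],[0,0,0]], angular=[[0,0,0],[0,0,0],[0,0,0],[0,0,0],[0,0,0],[0,0,0],[0,0,0]])

```text
t: 7.85
ee_pos: [506.1, -125.5, 185.6]
tcp_rot: [[0.968, 0.25, -0.0], [0.25, -0.968, -0.0], [-0.0, 0.0, -1.0]]
contact_force: [-0.2, 0.1, -1.7]
gripper_width: 9.7
```

```bash
python3 -c "
from ov import *; ov('l3',dy=2)"
```

```text
7.85 [ 506.12175626 -125.54188529  185.58794943] 0.2524628844611276 9.666066450998638
```

View pics/l3_scene.png

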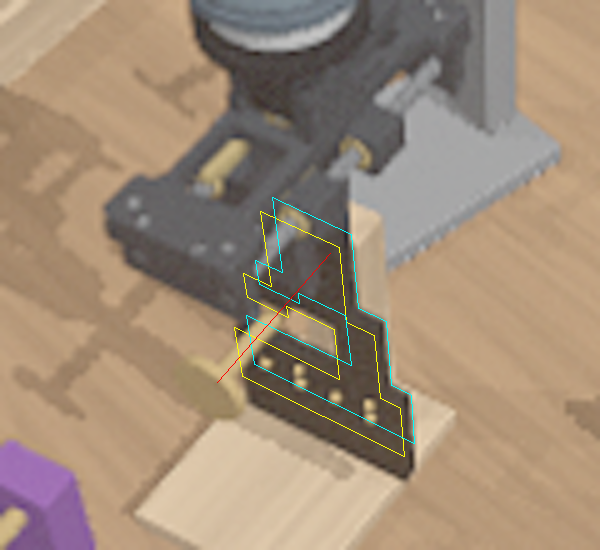

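View pics/l3_side_raw.png

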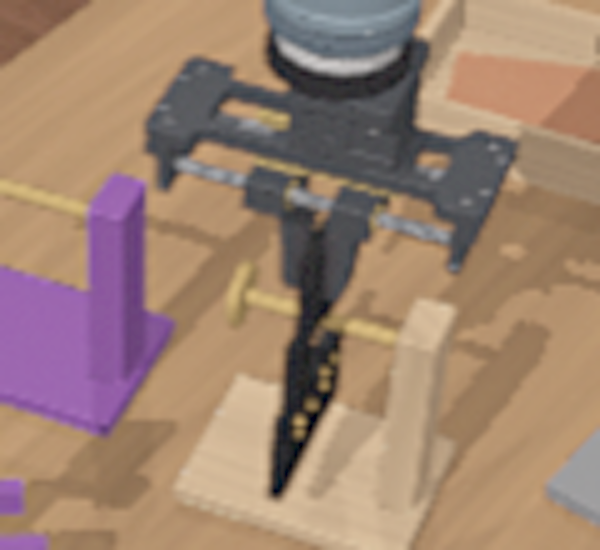

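play_rows(translation=[[0,8,0],[0,10,0],[0,8,0],[0,2,0],[0,0,0]], angular=[[0,0,0],[0,0,0],[0,0,0],[0,0,0],[0,0,0]])

```text
t: 8.45
ee_pos: [513.1, -152.2, 185.6]
tcp_rot: [[0.968, 0.25, -0.0], [0.25, -0.968, 0.0], [-0.0, -0.0, -1.0]]
contact_force: [-0.8, 0.4, -0.8]
gripper_width: 9.8
```

```bash
python3 -c "
from ov import *; ov('l4',dy=2)"
```

```text
8.45 [ 513.11784196 -152.17431673  185.62358306] 0.2530367375770505 9.788857429504157
```

View pics/l4_scene_raw.png

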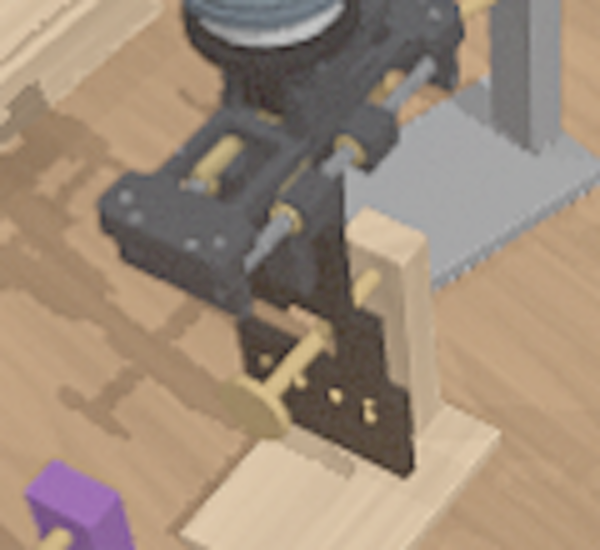

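View pics/l4_side_raw.png

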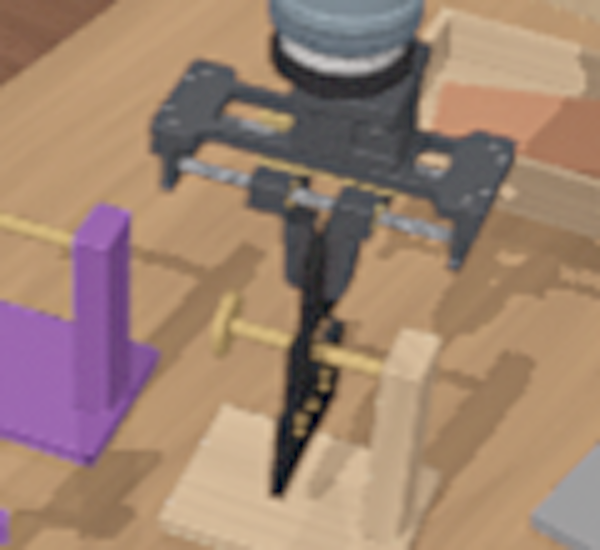

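View pics/l4_scene.png

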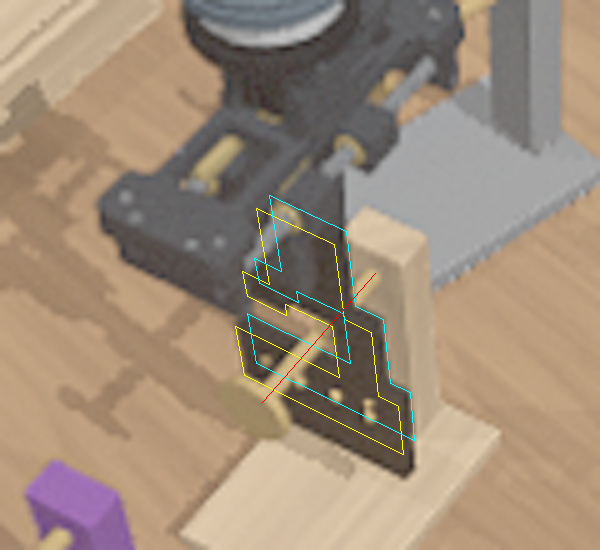

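play_rows(translation=[[0,0,3],[0,0,5],[0,0,5],[0,0,2],[0,0,0]], angular=[[0,0,0],[0,0,0],[0,0,0],[0,0,0],[0,0,0]])

```text
t: 9.05
ee_pos: [512.7, -151.4, 170.2]
tcp_rot: [[0.968, 0.251, -0.001], [0.251, -0.968, 0.0], [-0.001, -0.001, -1.0]]
contact_force: [0.9, -0.7, -1.5]
gripper_width: 9.7
```

play_rows(translation=[[0,0,1],[0,0,0]], angular=[[0,0,0],[0,0,0]])

```text
t: 9.25
ee_pos: [513.1, -151.6, 169.7]
tcp_rot: [[0.968, 0.251, 0.0], [0.251, -0.968, -0.0], [0.0, 0.0, -1.0]]
contact_force: [-0.0, 0.6, -1.7]
gripper_width: 9.8
```

play_rows(translation=[[0,0,1],[0,0,0]], angular=[[0,0,0],[0,0,0]])

```text
t: 9.45
ee_pos: [513.1, -151.6, 168.7]
tcp_rot: [[0.968, 0.251, 0.0], [0.251, -0.968, -0.0], [0.0, 0.0, -1.0]]
contact_force: [0.1, 0.6, -0.9]
gripper_width: 9.9
```

```bash
python3 -c "
from ov import *; ov('l5',dy=2)"
```

```text
9.45 [ 513.10131926 -151.62784366  168.70121349] 0.25404478856306195 9.92825428134029
```

View pics/l5_scene_raw.png

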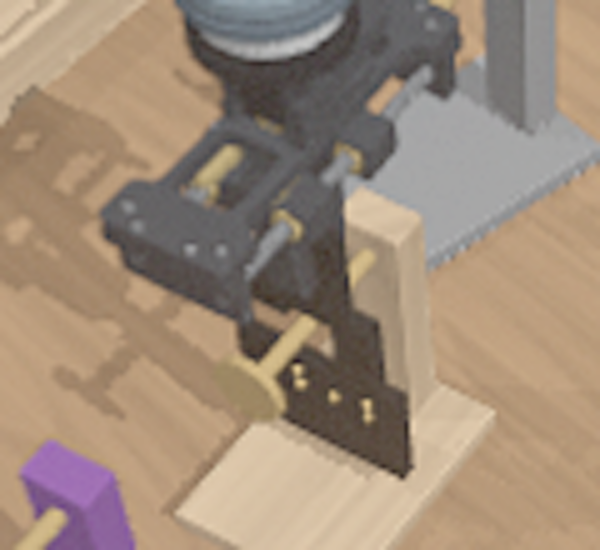

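play_rows(translation=[[0,0,1],[0,0,0]], angular=[[0,0,0],[0,0,0]])

```text
t: 9.75
ee_pos: [513.3, -151.7, 168.4]
tcp_rot: [[0.968, 0.251, 0.0], [0.251, -0.968, -0.0], [0.0, 0.0, -1.0]]
contact_force: [-2.2, 0.7, 6.4]
gripper_width: 9.7
```

play_rows(translation=[[0,0,1],[0,0,0]], angular=[[0,0,0],[0,0,0]])

```text
t: 9.95
ee_pos: [513.5, -151.7, 168.3]
tcp_rot: [[0.968, 0.251, 0.001], [0.251, -0.968, -0.001], [0.0, 0.001, -1.0]]
contact_force: [-4.2, 1.4, 13.4]
gripper_width: 10.0
```

play_rows(translation=[[0,0,-1.5],[0,0,0]], angular=[[0,0,0],[0,0,0]], grip_force=5)

```text
t: 10.15
ee_pos: [513.3, -151.7, 168.5]
tcp_rot: [[0.968, 0.251, 0.001], [0.251, -0.968, -0.0], [0.001, 0.0, -1.0]]
contact_force: [0.3, -0.2, 2.4]
gripper_width: 10.0
```

play_rows(translation=[[0,0,0],[0,0,0],[0,0,0],[0,0,0],[0,0,0],[0,0,0]], angular=[[0,0,0],[0,0,0],[0,0,0],[0,0,0],[0,0,0],[0,0,0]], gripper=0)

```text
t: 10.75
ee_pos: [513.1, -151.6, 168.2]
tcp_rot: [[0.968, 0.251, -0.0], [0.251, -0.968, -0.0], [-0.0, 0.0, -1.0]]
contact_force: [-1.1, 0.9, -0.1]
gripper_width: 43.7
```

```bash
python3 -c "
from ov import *; ov('l6',dy=2)"
```

```text
10.75 [ 513.0971191  -151.60832629  168.19135759] 0.2540494784868241 43.7336179805941
```

View pics/l6_scene_raw.png

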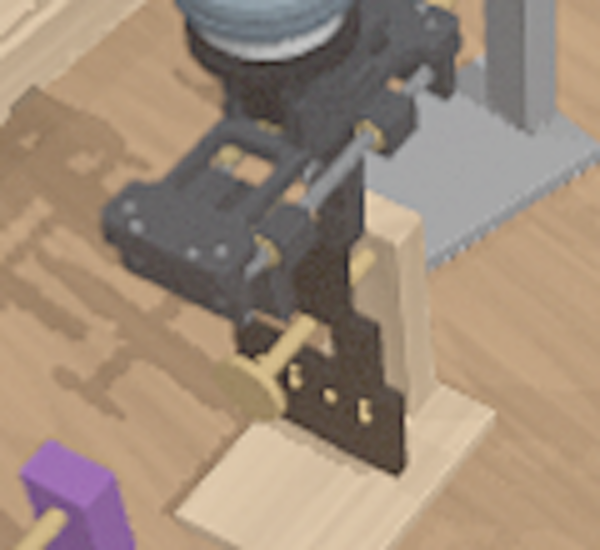

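View pics/l6_side_raw.png

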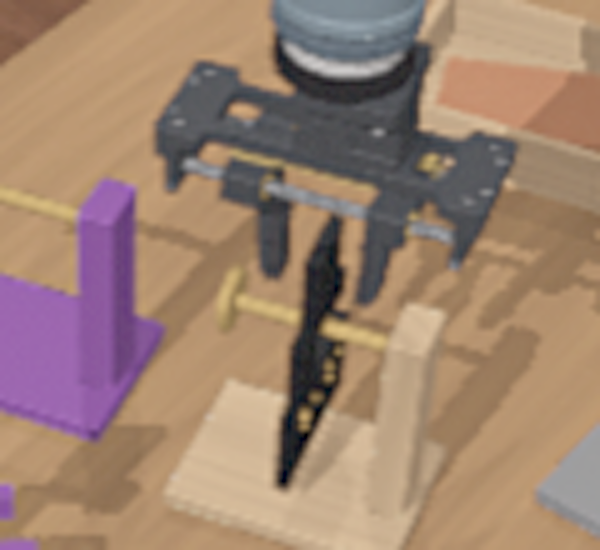

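play_rows(translation=[[0,0,-5],[0,0,-15],[0,0,-25],[0,0,-30],[0,0,-30],[0,0,-25],[0,0,-15],[0,0,0]], angular=[[0,0,0],[0,0,0],[0,0,0],[0,0,0],[0,0,0],[0,0,0],[0,0,0],[0,0,0]])

```text
t: 11.65
ee_pos: [514.4, -151.7, 315.7]
tcp_rot: [[0.968, 0.251, 0.004], [0.251, -0.968, -0.001], [0.004, 0.002, -1.0]]
contact_force: [0.1, 0.7, 0.1]
gripper_width: 44.2
```

play_rows(translation=[[0,0,0],[0,0,0],[0,0,0],[0,0,0],[0,0,0],[0,0,0],[0,0,0],[0,0,0]], angular=[[0,0,0],[0,0,0],[0,0,0],[0,0,0],[0,0,0],[0,0,0],[0,0,0],[0,0,0]])

```text
t: 12.45
ee_pos: [513.1, -151.6, 313.2]
tcp_rot: [[0.968, 0.251, -0.0], [0.251, -0.968, -0.0], [-0.0, 0.0, -1.0]]
contact_force: [-0.4, 0.5, -0.6]
gripper_width: 44.2
```

```bash
python3 - <<'E'
from h import *; from plant import camera
for n,(x,y) in (("scene",(150,90)),("side",(210,90))):
    im=camera(n)["pixels"][:,:,::-1]; cv2.imwrite(f"pics/f_{n}.png",im)
    cv2.imwrite(f"pics/fz_{n}.png",(255*(cv2.resize(im[y:y+120,x:x+130],None,fx=5,fy=5,interpolation=cv2.INTER_CUBIC)/255.)**.6).astype(np.uint8))
E
```

```text
(no output)
```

View pics/fz_scene.png

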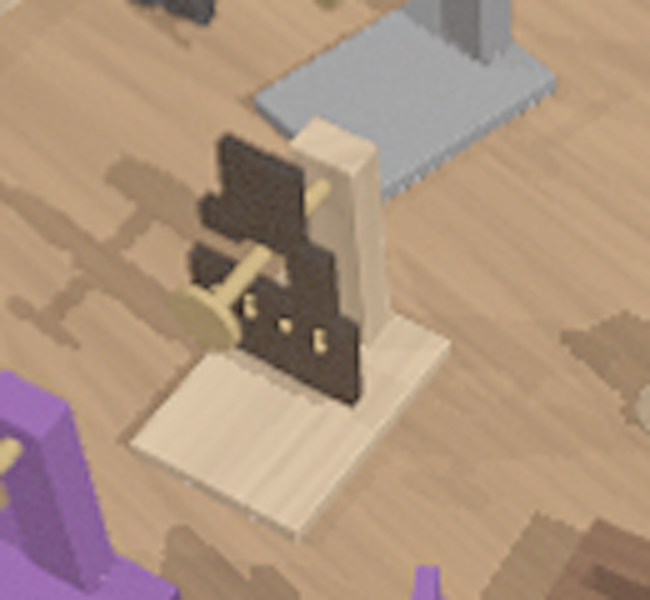

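View pics/fz_side.png

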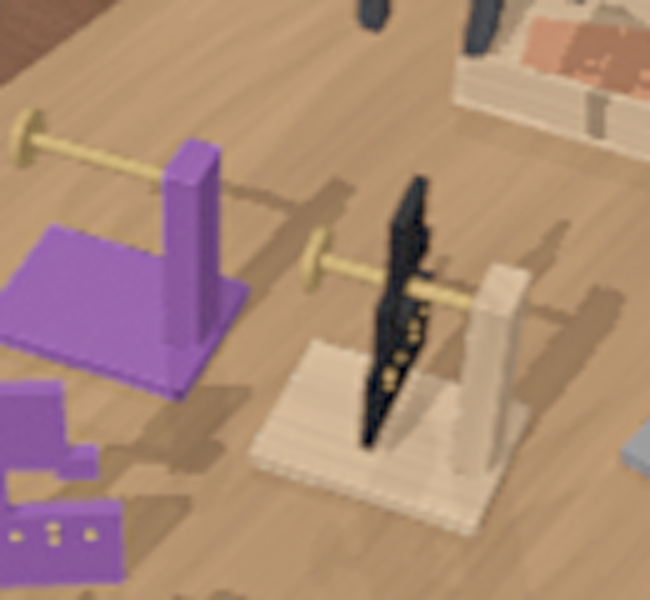

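View pics/f_scene.png

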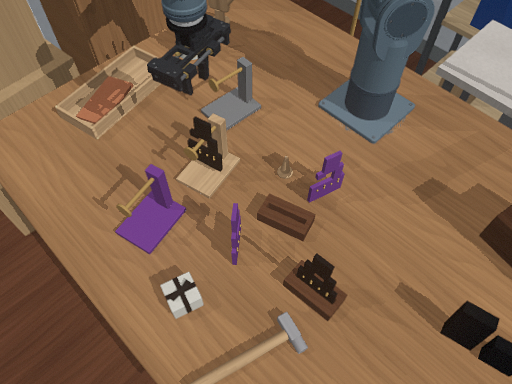

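play_rows(translation=[[0,0,0],[0,0,0],[0,0,0],[0,0,0],[0,0,0],[0,0,0],[0,0,0],[0,0,0]], angular=[[0,0,0],[0,0,0],[0,0,0],[0,0,0],[0,0,0],[0,0,0],[0,0,0],[0,0,0]])

```text
t: 13.35
ee_pos: [513.1, -151.6, 313.2]
tcp_rot: [[0.968, 0.251, -0.0], [0.251, -0.968, 0.0], [-0.0, -0.0, -1.0]]
contact_force: [-0.3, 0.5, -0.4]
gripper_width: 43.9
```

```bash
python3 - <<'E'
from h import *; from plant import camera
r=[]
for n,(x,y) in (("scene",(180,105)),("side",(255,120))):
    a=cv2.imread(f"pics/f_{n}.png"); c=camera(n); b=c["pixels"][:,:,::-1]
    s=np.s_[y:y+75,x:x+65]; A,B=a[s].max(2)<60,b[s].max(2)<60
    print(n,A.sum(),B.sum(),(A^B).sum())
    z=cv2.resize(b[s],None,fx=6,fy=6,interpolation=cv2.INTER_CUBIC)
    # expected hung pose, notch on the pin
    for dx,col in((-5,(255,255,0)),(5,(0,255,255))):
        P=proj(c,T(513,-151.6,120,.254,[(dx,u,(-82 if v==-57 else v)) for u,v in OUT])); cv2.polylines(z,[((P-[x,y]+.5)*6).astype(int)],True,col,1)
    r.append(z)
cv2.imwrite("pics/g.png",np.hstack(r))
E
```

```text
scene 852 853 7
side 340 338 2
```

View pics/g.png

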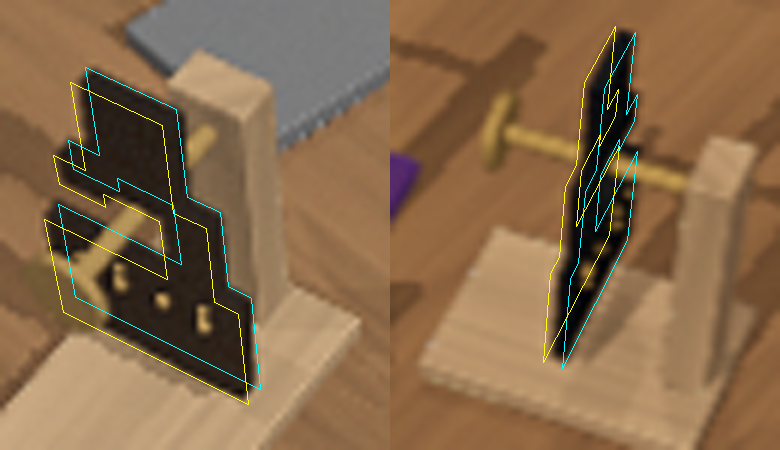

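The panel is at rest: the silhouette is unchanged over 0.9 s. It matches the expected upright hanging pose within a few pixels, so I'm handing in.

```bash
python3 -c "
from plant import order; print(order.job_done())"
```

```text
the job is handed in; nothing more can be done
None
```

The open-slot black panel now hangs on the wooden stand's brass pin. I gripped it by its tab, lifted it straight out of its block and carried it over. Then I slid its slot sideways onto the pin, lowered it until the notch rested on the pin, let go and raised the arm clear.

**Last checks**
- **Hang:** both cameras show the panel on the pin between post and head, about upright. Its outline matches the expected hanging position to within a few pixels; the small mismatch is slight play on the pin.
- **At rest:** the silhouette changed by no more than 7 pixels over the last 0.9 s, so it is not swinging.
- **Robot clear:** the gripper is open and the fingertips are about 110 mm above the panel.
- **Other panel:** the closed-window panel is still standing in its block.
- **Limits:** the job took about 13.5 s, and the highest contact force I read was about 14 N, while seating the notch. I read force only at the end of each move, so a brief peak in between could have been missed.

No check failed or disagreed.

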